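Index a clicking rotary magazine and load two mould parts

TASK

Turn the rotary magazine's cover by its black knob, clockwise click by click, until its opening stands over compartment 5 (compartment 1 is the one beside the upright pin on the rim, the count goes clockwise seen from above), and set the flanged round bush down in it. Then turn the cover exactly one more click, to compartment 6, and set the small stepped rectangular insert down there. Both parts must stand upright on the compartment floor, set down gently and not dropped; leave the cover open at compartment 6 and everything else on the bench where it is.

Things in the scene. Friction and masses are not known exactly. Their poses are not given: they have to be found in the camera images.
- magazine: round steel magazine fixed to the bench, 264 mm diameter; origin centre of underside. Eight 45 degree compartments (floor 6 mm up, walls to 49 mm, 3 mm dividers) between a hub of radius 40 and a wall of inner radius 125 mm. A 72 mm tall pin on the rim, at +67.5 degrees in this frame, marks number 1; number k is centred at 67.5 - 45 (k-1) degrees (clockwise)
- cover (a joint): angle of the turning cover, rad: 0 open over compartment 1 (end stop), growing CLOCKWISE seen from above by 0.785 (45 degrees) a click: compartment k is open at 0.785 (k-1), up to k = 8. Starts clicked in at compartment 1 or 2. A spring detent holds each position; about 0.2 N m takes it over to the next; let go in between, it snaps to the nearest
- cover_grip (a point): on the cover's axis, at the height to grip the knob (79 mm above the bench). The knob is an upright black bar 50 mm long, 14 mm wide, 58 to 86 mm above the bench, on a black disc of radius 28 mm. The x axis runs along the bar towards the opening. The 4 mm cover plate's top is at 55 mm. A wrist turns about 1.5 rad in one grasp; then regrasp
- opening (a point): middle of the cover's opening, a missing 45 degree sector (radius 40 to 131 mm, about 65 mm across at its middle, 85 mm radius), level with the cover's top (55 mm above the bench); its x axis points outwards along the radius
- compartment1 (a point): middle of the floor of compartment 1 (85 mm from the magazine's axis)
- compartment5 (a point): middle of the floor of compartment 5 (6 mm above the bench, 85 mm from the magazine's axis); the bush belongs here
- compartment6 (a point): middle of the floor of compartment 6 (6 mm above the bench, 85 mm from the magazine's axis); the insert belongs here
- bush: bare steel round bush, standing: foot flange 34 mm diameter and 8 mm thick, above it a 22 mm diameter shank up to 42 mm; 0.1 to 0.15 kg; origin centre of its underside, z up.
- insert: bare steel insert, standing: 22 mm (its x) by 30 mm (its y), 34 mm tall, with a tongue 22 x 14 mm on top up to 42 mm; about 0.2 kg; origin centre of its underside, z up. Grip it across its x faces
- pillar: upright grooved steel guide pillar, 30 mm diameter, 112 mm tall; origin centre of its foot; bystander
- collar: short steel collar (open ring) lying flat, 48 mm outer and 26 mm inner diameter, 30 mm tall; origin centre of its underside; bystander
- tin: closed bare metal tin, 64 mm diameter, 70 mm tall, standing; origin centre of its underside; bystander
- driver: screwdriver with black handle lying on the bench, 190 mm long along its own x; bystander
- mallet: brass-headed hammer lying on the bench, 260 mm long along its own x; bystander
- slideblock: stepped steel block 60 x 45 x 38 mm; origin centre of its underside; bystander
Not all that is in view belongs to the job. What is shaped like the insert but purple is not meant.

How it is judged:
By the outcome, as a careful person would: the job done as asked, in the order asked, and still so for the second after the job is handed in, with the robot touching nothing.
It also fails if it takes over 72 s, if anything falls off the work surface, if the arm or the gripper's body presses on something with over 40 N, if the wrist force passes 120 N, or if a joint passes its speed limit or range.

ROBOT

A 6-joint arm with a two-finger parallel gripper is mounted at the origin on the work surface. World frame = base frame: x ahead of the robot, y to its left, z up, the work surface at z = 0. Lengths are in m, angles in rad, forces in N, time in s.
With the tool pointing down it reaches from about 0.3 to 1 m from the base axis. Payload 5.1 kg.
Tool frame: the origin (TCP) lies at the very end of the fingers, on their centre line; the grasp point (between the pads) lies 19 mm behind it (r.hold_point_z is the distance from the TCP to the grasp point, in m); z points along the fingers, y is the line along which they close (so a half turn about z gives the same grasp; the last joint's range is limited). The gripper opens to 95 mm and grips with 3 to 60 N. Pads are 20 mm wide; open, the fingers measure 119 mm over their backs; the gripper's body (75 mm by 180 mm) begins 59 mm behind the grasp point.
Start: joints at [1.019, 0.124, 1.65, -0, 1.367, -0.083], TCP at [0.294, 0.58, 0.215] pointing down, gripper open.
Joint ranges: [-2.61, 2.61], [-1.02, 2.33], [0.03, 2.71], [-1.35, 4.49], [0.32, 2.68], [-2.91, 2.91]. Speed limits (rad/s): [2.57, 2.57, 3.14, 3.14, 3.14, 3.14].

INTERFACE

Orientations are given as a rotation vector (axis times angle).
In Python, from plant import r gives the robot as it stands.
- The arm moves only by the tool send_rows, never from a script. Its argument "motion" is a list of rows, each a list of 3 entries, a list of its own where there are three numbers: the closure in counts, from 0 (fully open) to 255 (shut), then the shift along the tool's x, y, z in mm, then the turn, a rotation vector about the tool's x, y, z in degrees. A call has 1 to 10 rows; each row shifts and turns the commanded pose from where the row before left it, along the tool's axes as they then stand; what a row does not reach is not made up. A row lasts 1/12 s, in which the tool goes at most 41.7 mm and 7.16 degrees, less where a joint would pass 70% of its speed; a pose out of reach is approached as far as the arm can. A call is refused whole if a number of a shift passes 41.7 or a number of a turn 7.16, either way. A call with a gripper value outside its range is refused whole. The fingers move at their own pace and stop on an object; "grip_force" is the grip in N (left out, the last holds). Time passes only in rows, so rows that do not move let the fingers close. It gives the time, the measured TCP pose, the force, the opening and the grip force at its end, in the units of the state.
- r.get_state(): the state, without advancing time (a new reading comes with each control period).
- r.camera(name): name is "scene" or "top" or "wrist"; returns a dict with "pixels" (384x512x3 uint8, red, green, blue), "mtx" (3x3 intrinsics, pixels), "cam_to_world" (4x4, takes a point from camera to world coordinates); the wrist camera has in their place "T_tool_cam" (4x4, takes a point from camera to tool coordinates, whose origin is the TCP and whose axes are the flange's). Camera axes: x right, y down, z forward; pixel columns grow to the right and rows downward; lengths in m; the calibration is good to about 2 mm. A picture is of the moment at which its call begins: read the wrist's pose just before it. There is no depth.
- r.sign_off(): hands the job in; it is judged then, once.
The state is a dict: "clock": time; "joint_pos": joint angles; "dq": joint speeds; "joint_torque": joint torques, N m; "tool_pos": TCP position; "eef_rot": TCP orientation; "ft_force": force on the tool from outside, world axes, zero at the start; "ft_torque": the same for the moment, N m; "width": finger opening in m; "grasp_force": force on a finger pad.
Only numpy, scipy, OpenCV 4.12 (cv2) and the standard library are available. Lean on these libraries where they do the work, as an engineer would, in place of code of your own. Each camera call takes 0.05 s, during which the arm holds its last target. There are 200 camera calls.

## Working session

There is one attempt and no reset: what is moved stays moved. The work goes in short steps, Python scripts to look and compute and a tool call to move; the robot and the scene stay as the last step left them, time stands still between calls to the robot, and variables do not carry over. Pictures are saved under pics/ and viewed, at most 10 in all, crops included, and the job is handed in when it is done.

Besides the shell and the picture viewer there is one more tool, called after "Emit:" as name([rows], argument=value, ...), one row to a line, values as JSON. send_rows: Moves the arm, as the interface text tells. Its arguments: {"type":"object","properties":{"motion":{"type":"array","items":{"type":"array"}},"grip_force":{"type":"number"}},"required":["motion"]}

```bash
mkdir -p pics; ls
python3 - <<'E'
from plant import r
import cv2,numpy as np
s=r.get_state(); print({k:np.round(v,3).tolist() for k,v in s.items()})
a=r.camera("scene");b=r.camera("top")
np.savez('c0.npz',**{n+k:v for n,c in(('s',a),('t',b)) for k,v in c.items()})
for n,c in(('s',a),('t',b)):
    print(n,np.round(c['mtx'],1).tolist(),np.round(c['cam_to_world'],3).tolist())
    cv2.imwrite(f'pics/{n}0.png',cv2.resize(c['pixels'][:,:,::-1],(768,576),interpolation=cv2.INTER_CUBIC))
E
```

```text
pics
{'clock': 0.0, 'joint_pos': [1.019, 0.124, 1.652, -0.0, 1.367, -0.083], 'dq': [0.0, -0.001, -0.001, 0.0, -0.0, -0.001], 'joint_torque': [-0.0, -41.761, -35.993, 0.077, 0.049, -0.0], 'tool_pos': [0.293, 0.579, 0.213], 'eef_rot': [-0.73, -3.055, 0.003], 'ft_force': [-0.227, 0.428, 0.337], 'ft_torque': [0.037, 0.033, -0.014], 'grasp_force': 0.0, 'width': 0.095}
s [[391.2, 0.0, 247.9], [0.0, 391.2, 194.9], [0.0, 0.0, 1.0]] [[0.786, 0.454, -0.42, 1.04], [0.619, -0.56, 0.551, -0.592], [0.015, -0.693, -0.721, 0.87], [0.0, 0.0, 0.0, 1.0]]
t [[466.1, 0.0, 262.0], [0.0, 466.1, 189.1], [0.0, 0.0, 1.0]] [[-0.002, -0.989, 0.147, 0.388], [-1.0, 0.002, 0.001, 0.021], [-0.002, -0.147, -0.989, 1.268], [0.0, 0.0, 0.0, 1.0]]
```

View pics/s0.png

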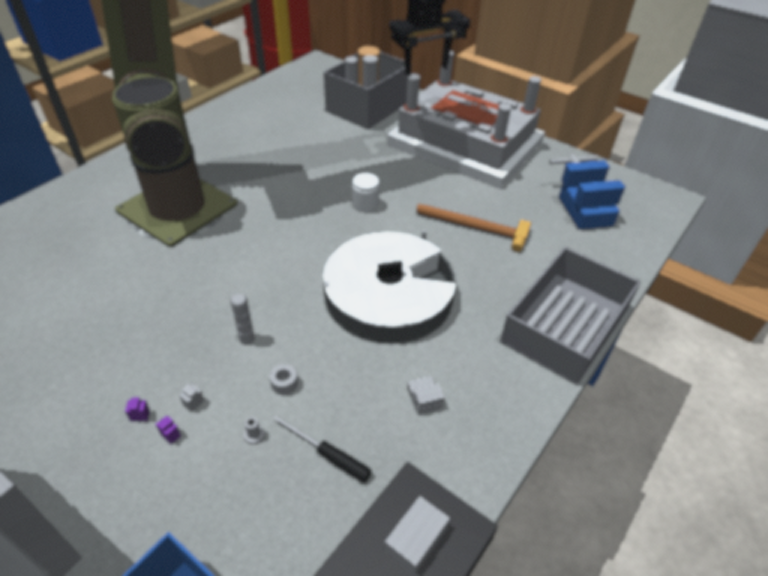

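View pics/t0.png

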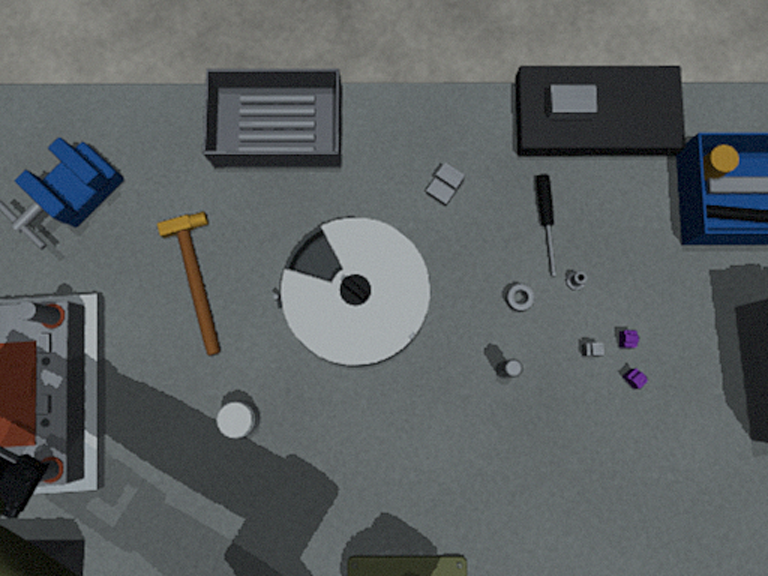

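The scene shows the magazine's white cover with the knob at zoomed top (355,290). The pin is at (277,295) and the opening at about (318,258), one step clockwise of the pin, so the cover starts at compartment 2.

- **Insert candidates:** the silver piece at top (593,348) / scene (191,396), and purple ones at top (628,338) and (636,378). The silver one fits because the purple ones are excluded.
- **Bush:** top (577,279) / scene (252,430). The ring at (519,296) is the collar.

```bash
cat > h.py <<'E'
import numpy as np, cv2
from scipy.spatial.transform import Rotation as R
def ray(px,K,T):
    d=np.linalg.inv(K)@np.r_[px,1.]; d=T[:3,:3]@d
    return T[:3,3],d/np.linalg.norm(d)
def onz(px,K,T,z):
    o,d=ray(px,K,T); return o+d*(z-o[2])/d[2]
def tri(rays):
    A=sum(np.eye(3)-np.outer(d,d) for o,d in rays); b=sum((np.eye(3)-np.outer(d,d))@o for o,d in rays)
    p=np.linalg.solve(A,b); return p,[np.linalg.norm(np.cross(p-o,d)) for o,d in rays]
def blob(im,c,w,f):
    "largest blob of mask f(hsv,grey) in window; returns centroid, area, minAreaRect"
    x0,y0=int(c[0]-w),int(c[1]-w); s=im[y0:y0+2*w,x0:x0+2*w]
    m=f(cv2.cvtColor(s,cv2.COLOR_RGB2HSV).astype(int)).astype(np.uint8)
    n,l,st,ce=cv2.connectedComponentsWithStats(m)
    i=1+np.argmax(st[1:,4]); q=np.argwhere(l==i)[:,::-1].astype(np.float32)
    rc=cv2.minAreaRect(q); o=np.array([x0,y0])
    return ce[i]+o,st[i,4],(np.array(rc[0])+o,rc[1],rc[2]),q+o
E
python3 - <<'E'
from h import *
d=np.load('c0.npz'); S=(d['smtx'],d['scam_to_world']);T=(d['tmtx'],d['tcam_to_world'])
z=2/3
print('plane est: ')
for n,t,s in (('knob',(355,289),(390,268)),('bushtop',(581,277),(251,424)),('insert',(593,346),(190,392)),('pintop',(276,291),(424,236)),('opening',(318,258),(430,262)),('pillar',(513,367),(238,298)),('collar',(519,296),(284,376)),('driver tip',(553,275),(277,420)),('p1',(628,338),(136,406)),('p2',(636,378),(167,428))):
    p,e=tri([ray(np.array(t)*z,*T),ray(np.array(s)*z,*S)]); print(n,p.round(3),np.round(e,4))
im=d['tpixels']
c,a,rc,q=blob(im,(355*z,289*z),60,lambda h:(h[...,2]>150)); print('cover',c,a,rc)
c,a,rc,q=blob(im,(355*z,289*z),16,lambda h:(h[...,2]<60)); print('knob disc',c,a,rc,onz(c,*T,.058))
# fit circle of cover rim: hull points
c,a,rc,q=blob(im,(355*z,289*z),60,lambda h:(h[...,2]>150))
(h0,r0)=cv2.minEnclosingCircle(q); print(h0,r0,onz(np.array(h0),*T,.055))
hs=cv2.cvtColor(im,cv2.COLOR_RGB2HSV)
print(hs[193,237],hs[185,370],hs[232,396],hs[250,360])
E
```

```text
plane est: 
knob [0.56  0.09  0.072] [0.0033 0.0033]
bushtop [ 0.584 -0.311  0.037] [0.0021 0.0021]
insert [ 0.46  -0.329  0.035] [0.0005 0.0005]
pintop [0.554 0.225 0.063] [0.0015 0.0015]
opening [0.613 0.154 0.074] [0.0019 0.0019]
pillar [ 0.423 -0.173  0.112] [0.0014 0.0014]
collar [ 0.552 -0.202  0.023] [0.0015 0.0015]
driver tip [ 0.594 -0.268  0.005] [0.0032 0.0032]
p1 [ 0.46  -0.396  0.077] [0.0219 0.0219]
p2 [ 0.422 -0.401 -0.028] [0.0267 0.0267]
cover [240.01905512 196.71527559] 6350 (array([238.09835815, 195.0819664 ]), (93.21084594726562, 98.07624816894531), 39.80557632446289)
knob disc [236.37304075 192.72727273] 319 (array([236.5, 192.5]), (19.0, 19.0), 90.0) [0.55900357 0.08970806 0.058     ]Traceback (most recent call last):
  File "<stdin>", line 12, in <module>
cv2.error: OpenCV(4.12.0) /io/opencv/modules/imgproc/src/shapedescr.cpp:201: error: (-215:Assertion failed) count >= 0 && (depth == CV_32F || depth == CV_32S) in function 'minEnclosingCircle'
```

Emit:
send_rows([
  [0, [-33, -22.5, 0], [0, 0, 0]],
  [0, [-33, -22.5, 0], [0, 0, 0]],
  [0, [-33, -22.5, 0], [0, 0, 0]],
  [0, [-33, -22.5, 0], [0, 0, 0]],
  [0, [-33, -22.5, 0], [0, 0, 0]],
  [0, [-33, -22.5, 0], [0, 0, 0]],
  [0, [-33, -22.5, 0], [0, 0, 0]],
  [0, [-33, -22.5, 0], [0, 0, 0]],
  [0, [-33, -22.5, 0], [0, 0, 0]],
  [0, [-33, -22.5, 0], [0, 0, 0]],
], grip_force=30)

```text
clock: 0.93
tool_pos: [0.4867, 0.2281, 0.2143]
eef_rot: [-0.729, -3.055, 0.0]
ft_force: [0.4, 0.1, 0.2]
width: 0.0952
grasp_force: 0.0
```

Emit:
send_rows([
  [0, [-33, -22.5, 0], [0, 0, 0]],
  [0, [-33, -22.5, 0], [0, 0, 0]],
  [0, [-33, -22.5, 0], [0, 0, 0]],
  [0, [-31, -22.5, 0], [0, 0, 0]],
  [0, [0, 0, 0], [0, 0, -7]],
  [0, [0, 0, 0], [0, 0, -7]],
  [0, [0, 0, 0], [0, 0, -7]],
  [0, [0, 0, 0], [0, 0, -7]],
  [0, [0, 0, 0], [0, 0, -7]],
  [0, [0, 0, 0], [0, 0, -7]],
])

```text
clock: 1.77
tool_pos: [0.5614, 0.0908, 0.214]
eef_rot: [0.423, -3.112, -0.0]
ft_force: [0.1, -0.2, 0.6]
width: 0.0948
grasp_force: 0.0
```

Emit:
send_rows([
  [0, [0, 0, 0], [0, 0, -7]],
  [0, [0, 0, 0], [0, 0, -7]],
  [0, [0, 0, 0], [0, 0, -7]],
  [0, [0, 0, 0], [0, 0, -7]],
  [0, [0, 0, 0], [0, 0, -4.5]],
  [0, [0, 0, 0], [0, 0, 0]],
  [0, [0, 0, 0], [0, 0, 0]],
])

```text
clock: 2.35
tool_pos: [0.5615, 0.091, 0.2142]
eef_rot: [1.265, -2.875, -0.0]
ft_force: [0.6, 0.4, 0.2]
width: 0.0949
grasp_force: 0.0
```

```bash
cat >> h.py <<'E'
def wrist(r):
    s=r.get_state(); c=r.camera("wrist"); T=np.eye(4); T[:3,:3]=R.from_rotvec(s['eef_rot']).as_matrix(); T[:3,3]=s['tool_pos']
    return s,c['pixels'],c['mtx'],T@c['T_tool_cam'],c['T_tool_cam']
def xang(s): v=R.from_rotvec(s['eef_rot']).as_matrix()[:,0]; return np.degrees(np.arctan2(v[1],v[0]))
def totool(s,p):  # world offset TCP->p in tool mm
    return (R.from_rotvec(s['eef_rot']).as_matrix().T@(np.array(p)-s['tool_pos'])*1000).round(1)
E
python3 - <<'E'
from h import *; from plant import r
s,im,K,T,Tc=wrist(r); np.savez('w1.npz',im=im,K=K,T=T,pos=s['tool_pos'],rot=s['eef_rot'])
print(s['clock'],s['tool_pos'],s['eef_rot'],xang(s),s['joint_pos']); print(K.round(1),Tc.round(3))
cv2.imwrite('pics/w1.png',im[:,:,::-1])
E
```

```text
2.35 [0.56147363 0.09097422 0.21419843] [ 1.26537607e+00 -2.87465498e+00 -4.45278672e-04] -132.48337323142644 [ 6.62541536e-02 -5.41616626e-02  1.83376826e+00  6.54751614e-06
  1.36279894e+00 -2.33386495e+00]
[[270.6   0.  257.1]
 [  0.  270.6 187.7]
 [  0.    0.    1. ]] [[ 0.001 -0.963 -0.269  0.074]
 [ 1.     0.001 -0.     0.001]
 [ 0.001 -0.269  0.963 -0.171]
 [ 0.     0.     0.     1.   ]]
```

View pics/w1.png

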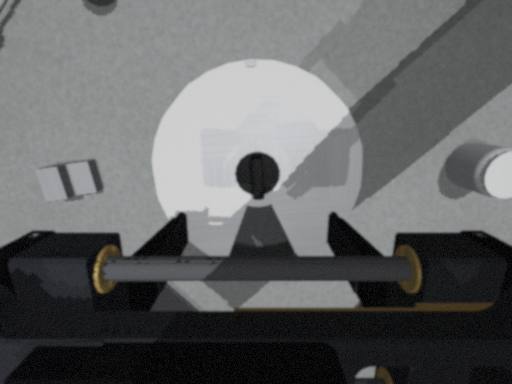

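The wrist view shows the knob disc at (257,175) with its bar upright in the picture, along tool x. The opening is at (262,230) below it, and the rim circle is centred at about (257,165).

Run:
```python
from h import *
d=np.load('w1.npz'); im,K,T=d['im'],d['K'],d['T']; s={'tool_pos':d['pos'],'eef_rot':d['rot']}
c0=np.load('c0.npz'); tt=(c0['tmtx'],c0['tcam_to_world'])
g=cv2.cvtColor(im,cv2.COLOR_RGB2GRAY)
disc=(g<70).astype(np.uint8); disc[200:]=0; disc[:140]=0; disc[:,:215]=0; disc[:,300:]=0
ys,xs=np.nonzero(disc); (cx,cy),rad=cv2.minEnclosingCircle(np.c_[xs,ys].astype(np.float32)); print('disc',cx,cy,rad)
# disc radius 28 mm at what height: size check
for z in(.055,.058): print('disc ctr',z,onz((cx,cy),K,T,z), 'radius there',np.linalg.norm(onz((cx+rad,cy),K,T,z)-onz((cx,cy),K,T,z)))
# rim, radial scan upper half + circle fit on plane z=.055
P=[]
for a in np.radians(np.arange(185,356,5)):
    rr=np.arange(80,125); v=np.array([g[int(round(cy-10+q*np.sin(a))),int(round(cx+q*np.cos(a)))] for q in rr],int)
    i=np.argmin(v[3:]-v[:-3]); q=rr[i]+1.5; P.append(onz((cx+q*np.cos(a),cy-10+q*np.sin(a)),K,T,.055)[:2])
P=np.array(P)
for _ in range(3):
    A=np.c_[2*P,np.ones(len(P))]; x=np.linalg.lstsq(A,(P**2).sum(1),rcond=None)[0]; rr=np.sqrt(x[2]+x[:2]@x[:2]); e=abs(np.hypot(*(P-x[:2]).T)-rr); P=P[e<max(.004,1.5*e.mean())]
print('rim fit',x[:2],rr,len(P),e.mean())
# bar: dark bar within disc
print(g[150:204:3,244:272])
p,e=tri([ray((cx,cy),K,T),ray((236.4,192.7),*tt)]); print('tri disc',p,e)
print('tool offset',totool(s,[*x[:2],.06]))
```

```text
disc 257.5212707519531 175.56382751464844 22.70435905456543
disc ctr 0.055 [0.56191544 0.09333245 0.055     ] radius there 0.02843956685720845
disc ctr 0.058 [0.56145095 0.09281865 0.058     ] radius there 0.028181464615460394
rim fit [0.56036482 0.09070689] 0.13124730591423123 35 0.0004639223707370275
[[199 198 198 198 197 197 196 195 196 194 191 187 186 187 188 188 189 196
  199 199 199 200 200 200 200 200 200 201]
 [195 191 184 172 158 144 127 108  90  78  72  64  62  61  63  63  69  84
   98 110 128 145 159 173 185 192 197 198]
 [134  98  64  53  41  38  32  24  24  16  16  29  22  21  20  21  15  22
   34  35  36  35  42  53  71  97 130 159]
 [ 34  35  38  40  35  31  23  26  13  25  30  32  27  28  31  26  23  24
   31  34  38  35  39  36  36  37  39  42]
 [ 37  39  36  38  32  24  26  28  32  32  29  36  40  39  39  35  34  29
   31  34  36  39  40  41  37  43  35  35]
 [ 33  36  31  37  27  28  23  21  27  30  39  37  41  38  34  33  32  29
   23  35  30  36  36  37  33  40  37  34]
 [ 36  38  31  34  31  19  11  16  31  35  27  35  33  35  31  35  38  35
   26  28  29  34  4
[... 756 characters left out ...]
25  30  23  27  32  35  32  31  31  34  32
   25  23  16  30  24  34  31  35  43  68]
 [189 174 158 130 103  76  55  36  31  24  32  29  41  39  32  27  20  19
    8  18  30  43  62  83 108 124 142 149]
 [206 207 206 205 202 196 175 146 113  69  37  35  31  32  27  32  20  16
   24  61 106 138 149 152 154 155 157 158]
 [207 208 207 207 205 200 186 164 138 104  75  53  43  46  47  48  48  63
   79 101 131 149 158 155 152 153 156 157]
 [205 206 201 192 177 165 159 157 154 153 153 150 150 153 152 153 152 153
  152 152 155 154 155 156 153 156 157 155]]
tri disc [0.55588153 0.08784377 0.08758604] [np.float64(0.000983830938387989), np.float64(0.0009838309383881285)]
tool offset [  0.9   0.5 154.2]
```

Emit:
send_rows([
  [0, [0.5, 0, 38], [0, 0, 0]],
  [0, [0.5, 0, 38], [0, 0, 0]],
  [0, [0, 0, 38], [0, 0, 0]],
  [0, [0, 0, 28], [0, 0, 0]],
  [0, [0, 0, 10], [0, 0, 0]],
  [0, [0, 0, 0], [0, 0, 0]],
  [255, [0, 0, 0], [0, 0, 0]],
  [255, [0, 0, 0], [0, 0, 0]],
  [255, [0, 0, 0], [0, 0, 0]],
  [255, [0, 0, 0], [0, 0, 0]],
], grip_force=40)

```text
clock: 3.23
tool_pos: [0.5628, 0.0904, 0.0651]
eef_rot: [-1.267, 2.871, -0.002]
ft_force: [-0.6, -0.8, 0.5]
width: 0.0737
grasp_force: 0.0
```

Emit:
send_rows([
  [255, [0, 0, 0], [0, 0, 0]],
  [255, [0, 0, 0], [0, 0, 0]],
  [255, [0, 0, 0], [0, 0, 0]],
  [255, [0, 0, 0], [0, 0, 0]],
  [255, [0, 0, 0], [0, 0, 0]],
  [255, [0, 0, 0], [0, 0, 0]],
])

```text
clock: 3.73
tool_pos: [0.561, 0.0902, 0.0626]
eef_rot: [1.269, -2.874, -0.0]
ft_force: [0.1, 0.6, -0.8]
width: 0.0337
grasp_force: 0.0
```

Emit:
send_rows([
  [255, [0, 0, 0], [0, 0, 0]],
  [255, [0, 0, 0], [0, 0, 0]],
  [255, [0, 0, 0], [0, 0, 0]],
  [255, [0, 0, 0], [0, 0, 0]],
  [255, [0, 0, 0], [0, 0, 0]],
])

```text
clock: 4.15
tool_pos: [0.5609, 0.0905, 0.0625]
eef_rot: [1.269, -2.874, -0.001]
ft_force: [-1.5, 1.9, 0.3]
width: 0.014
grasp_force: 39.7
```

Emit:
send_rows([
  [255, [0, 0, 0], [0, 0, 4]],
  [255, [0, 0, 0], [0, 0, 6]],
  [255, [0, 0, 0], [0, 0, 6]],
  [255, [0, 0, 0], [0, 0, 6]],
  [255, [0, 0, 0], [0, 0, 6]],
  [255, [0, 0, 0], [0, 0, 6]],
  [255, [0, 0, 0], [0, 0, 6]],
  [255, [0, 0, 0], [0, 0, 5]],
  [255, [0, 0, 0], [0, 0, 0]],
  [255, [0, 0, 0], [0, 0, 0]],
])

```text
clock: 4.98
tool_pos: [0.5614, 0.0894, 0.0626]
eef_rot: [-0.076, 3.14, -0.003]
ft_force: [1.6, -3.8, -1.1]
width: 0.0141
grasp_force: 39.9
```

Emit:
send_rows([
  [255, [0, 0, 0], [0, 0, 4]],
  [255, [0, 0, 0], [0, 0, 6]],
  [255, [0, 0, 0], [0, 0, 6]],
  [255, [0, 0, 0], [0, 0, 6]],
  [255, [0, 0, 0], [0, 0, 6]],
  [255, [0, 0, 0], [0, 0, 6]],
  [255, [0, 0, 0], [0, 0, 6]],
  [255, [0, 0, 0], [0, 0, 5]],
  [255, [0, 0, 0], [0, 0, 0]],
  [255, [0, 0, 0], [0, 0, 0]],
])

```text
clock: 5.82
tool_pos: [0.5609, 0.0883, 0.0625]
eef_rot: [1.131, 2.93, -0.006]
ft_force: [0.5, -8.3, -0.3]
width: 0.0137
grasp_force: 40.0
```

Emit:
send_rows([
  [255, [0, 0, 0], [0, 0, 4]],
  [255, [0, 0, 0], [0, 0, 6]],
  [255, [0, 0, 0], [0, 0, 6]],
  [255, [0, 0, 0], [0, 0, 6]],
  [255, [0, 0, 0], [0, 0, 6]],
  [255, [0, 0, 0], [0, 0, 6]],
  [255, [0, 0, 0], [0, 0, 6]],
  [255, [0, 0, 0], [0, 0, 5]],
  [255, [0, 0, 0], [0, 0, 0]],
  [255, [0, 0, 0], [0, 0, 0]],
])

```text
clock: 6.65
tool_pos: [0.5598, 0.0878, 0.0625]
eef_rot: [2.166, 2.274, -0.009]
ft_force: [-4.5, -10.3, 2.6]
width: 0.0138
grasp_force: 40.0
```

Emit:
send_rows([
  [130, [0, 0, 0], [0, 0, 0]],
  [130, [0, 0, 0], [0, 0, 0]],
  [130, [0, 0, 0], [0, 0, 0]],
  [130, [0, 0, 0], [0, 0, 0]],
  [130, [0, 0, -20], [0, 0, 0]],
  [130, [0, 0, -40], [0, 0, 0]],
  [130, [0, 0, -40], [0, 0, 0]],
  [0, [0, 0, -40], [0, 0, 0]],
])

```text
clock: 7.32
tool_pos: [0.5605, 0.0907, 0.2037]
eef_rot: [-2.168, -2.272, 0.001]
ft_force: [0.8, 0.0, -1.1]
width: 0.0491
grasp_force: 0.0
```

Run:
```python
from h import *; from plant import r
s=r.get_state(); print(s['clock'],s['tool_pos'],xang(s),s['joint_pos'].round(3) if hasattr(s['joint_pos'],'round') else s['joint_pos'])
b=r.camera("top"); np.savez('t2.npz',im=b['pixels'],K=b['mtx'],T=b['cam_to_world'])
cv2.imwrite('pics/t2.png',cv2.resize(b['pixels'][120:290,170:440,::-1],(800,504),interpolation=cv2.INTER_CUBIC))
```

```text
7.3167 [0.56046191 0.09067203 0.20374449] 92.68988098642683 [ 6.600e-02 -4.900e-02  1.847e+00  1.000e-03  1.345e+00  1.900e-02]
```

View pics/t2.png

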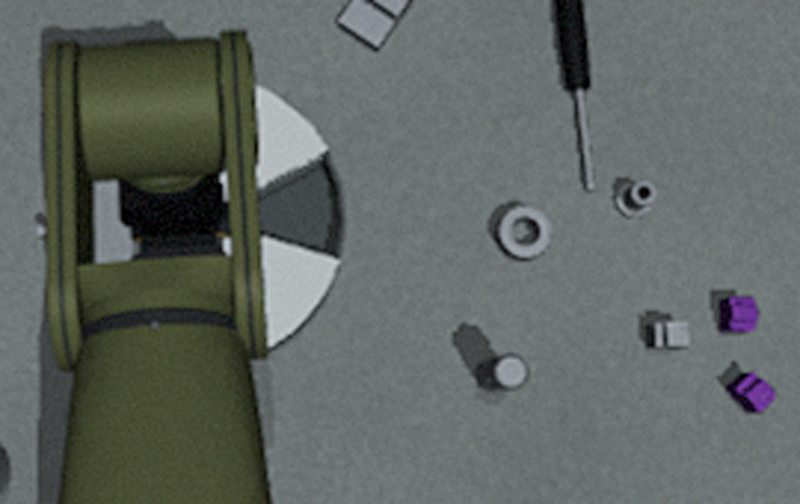

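The top view shows the opening at crop (300,210), diametrically opposite the pin at (40,225), so the cover is at compartment 5. The bush is at (635,195) and the grey insert at (668,333). The two purple pieces at (738,313) and (752,392) are not meant.

Emit:
send_rows([
  [0, [-40, 0.3, 0], [0, 0, 0]],
  [0, [-40, 0.3, 0], [0, 0, 0]],
  [0, [-40, 0.3, 0], [0, 0, 0]],
  [0, [-40, 0.3, 0], [0, 0, 0]],
  [0, [-40, 0.3, 0], [0, 0, 0]],
  [0, [-40, 0.3, 0], [0, 0, 0]],
  [0, [-40, 0.3, 0], [0, 0, 0]],
  [0, [-40, 0.3, 0], [0, 0, 0]],
  [0, [-40, 0.3, 0], [0, 0, 0]],
  [0, [-40, 0.3, 0], [0, 0, 0]],
])

```text
clock: 8.2
tool_pos: [0.5826, -0.3109, 0.2025]
eef_rot: [2.169, 2.273, 0.001]
ft_force: [1.3, 0.7, -0.5]
width: 0.0951
grasp_force: 0.0
```

Emit:
send_rows([
  [0, [0, 0, 0], [0, 0, 7]],
  [0, [0, 0, 0], [0, 0, 7]],
  [0, [0, 0, 0], [0, 0, 7]],
  [0, [0, 0, 0], [0, 0, 7]],
  [0, [0, 0, 0], [0, 0, 7]],
  [0, [0, 0, 0], [0, 0, 7]],
  [0, [0, 0, 0], [0, 0, 7]],
  [0, [0, 0, 0], [0, 0, 7]],
  [0, [0, 0, 0], [0, 0, 7]],
  [0, [0, 0, 0], [0, 0, 7]],
])

```text
clock: 9.03
tool_pos: [0.5828, -0.3088, 0.2023]
eef_rot: [-3.082, -0.609, -0.0]
ft_force: [0.0, -0.2, -0.2]
width: 0.0954
grasp_force: 0.0
```

Emit:
send_rows([
  [0, [0, 0, 0], [0, 0, 7]],
  [0, [0, 0, 0], [0, 0, 7]],
  [0, [0, 0, 0], [0, 0, 6]],
  [0, [0, 0, 0], [0, 0, 0]],
  [0, [0, 0, 0], [0, 0, 0]],
  [0, [0, 0, 0], [0, 0, 0]],
])

```text
clock: 9.53
tool_pos: [0.5826, -0.309, 0.2025]
eef_rot: [-3.14, -0.077, 0.0]
ft_force: [0.0, -0.2, -0.1]
width: 0.0951
grasp_force: 0.0
```

Run:
```python
from h import *; from plant import r
s,im,K,T,Tc=wrist(r); np.savez('w2.npz',im=im,K=K,T=T,pos=s['tool_pos'],rot=s['eef_rot'])
print(s['clock'],s['tool_pos'],xang(s),s['joint_pos'])
cv2.imwrite('pics/w2.png',im[:,:,::-1])
```

```text
9.5333 [ 0.58261562 -0.30898564  0.20249689] 2.7914600429113543 [-5.69058621e-01  1.51830249e-01  1.63991353e+00  1.54389166e-04
  1.34996511e+00  9.52983711e-01]
```

View pics/w2.png

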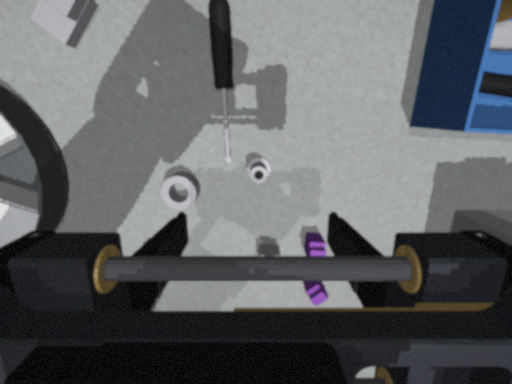

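The wrist view shows the bush at (258,170) with its dark bore at (259,175). The driver tip is at (228,160), the collar at (180,190), and the purple pieces at (316,245) and (316,292).

Run:
```python
from h import *
d=np.load('w2.npz'); im,K,T=d['im'],d['K'],d['T']; s={'tool_pos':d['pos'],'eef_rot':d['rot']}
c0=np.load('c0.npz'); tt=(c0['tmtx'],c0['tcam_to_world']); ss=(c0['smtx'],c0['scam_to_world'])
c,a,rc,q=blob(im,(259,175),8,lambda h:h[...,2]<90); print('bore',c,a)
c1,a1,_,_=blob(c0['tpixels'],(387,185),5,lambda h:h[...,2]<70); print('bore top',c1,a1)
p,e=tri([ray(c,K,T),ray(c1,*tt)]); print('wrist+top',p.round(4),np.round(e,4))
p,e=tri([ray(c,K,T),ray(np.array((251,423))*2/3,*ss)]); print('wrist+scene',p.round(4),np.round(e,4))
w=onz(c,K,T,.042); print(w, totool(s,[w[0],w[1],.014]))
print(im[155:186:2,240:278:2].mean(2).astype(int))
```

```text
bore [258.31428571 174.68571429] 35
bore top [383.         187.21428571] 14
wrist+top [ 0.5784 -0.3079  0.0154] [0.0018 0.0018]
wrist+scene [ 0.5829 -0.3083  0.0364] [0.0011 0.0011]
[ 0.58331182 -0.30895755  0.042     ] [  0.7   0.  188.5]
[[166 168 167 140 120 111 112 110 111 117 131 157 168 167 167 169 169 168
  168]
 [167 170 167 133 119 114 108 112 118 123 125 146 149 166 170 170 169 166
  164]
 [166 170 165 127 114 115 127 140 146 143 150 185 181 160 165 170 168 165
  164]
 [166 165 163 128 114 129 140 138 129 120 128 163 200 195 168 168 169 167
  167]
 [161 155 158 134 126 141 129 100  85  79  81 110 178 205 189 166 171 168
  170]
 [156 155 152 122 133 135  99  81  93 106  94  84 123 194 205 177 172 171
  173]
 [156 154 151 142 157 125 100 150 179 188 185 163 121 172 209 189 169 171
  170]
 [158 152 149 160 171 145 166 198 200 195 198 203 183 169 206 192 168 170
  170]
 [156 152 154 157 172 167 195 186 141 105 123 179 203 191 200 185 165 160
  159]
 [152 153 155 154 171 179 193 152  63  49  53 121 197 200 188 162 152 153
  152]
 [152 153 159 159 166 175 181 127  48  45  45  98 185 191 176 154 151 150
  152]
 [150 148 158 156 157 165 181 152  81  50  61 133 184 173 154 153 149 151
  154]
 [150 152 154 156 154 157 173 179 158 135 150 177 184 160 148 153 153 152
  155]
 [155 153 153 152 151 152 158 173 179 184 184 182 166 147 149 152 157 154
  152]
 [154 152 154 155 152 151 154 156 163 168 165 154 150 149 150 152 154 153
  153]
 [154 156 152 153 150 149 149 151 155 153 151 150 148 151 151 149 151 152
  154]]
```

Emit:
send_rows([
  [110, [0.7, 0, 38], [0, 0, 0]],
  [110, [0, 0, 38], [0, 0, 0]],
  [110, [0, 0, 38], [0, 0, 0]],
  [110, [0, 0, 36], [0, 0, 0]],
  [110, [0, 0, 24], [0, 0, 0]],
  [110, [0, 0, 14], [0, 0, 0]],
  [255, [0, 0, 0], [0, 0, 0]],
  [255, [0, 0, 0], [0, 0, 0]],
  [255, [0, 0, 0], [0, 0, 0]],
  [255, [0, 0, 0], [0, 0, 0]],
], grip_force=25)

```text
clock: 10.42
tool_pos: [0.5851, -0.3103, 0.0177]
eef_rot: [3.138, 0.073, 0.007]
ft_force: [-1.1, 1.1, -0.5]
width: 0.0339
grasp_force: 0.0
```

Emit:
send_rows([
  [255, [0, 0, 0], [0, 0, 0]],
  [255, [0, 0, 0], [0, 0, 0]],
  [255, [0, 0, 0], [0, 0, 0]],
  [255, [0, 0, 0], [0, 0, 0]],
  [255, [0, 0, 0], [0, 0, 0]],
])

```text
clock: 10.83
tool_pos: [0.5843, -0.3099, 0.0166]
eef_rot: [3.139, 0.072, 0.004]
ft_force: [-0.8, -0.1, 5.8]
width: 0.0206
grasp_force: 25.0
```

Emit:
send_rows([
  [255, [0, 0, -5], [0, 0, 0]],
  [255, [0, 0, -20], [0, 0, 0]],
  [255, [0, 0, -35], [0, 0, 0]],
  [255, [0, 0, -40], [0, 0, 0]],
  [255, [0, 0, -40], [0, 0, 0]],
  [255, [0, 0, -20], [0, 0, 0]],
  [255, [0, 0, 0], [0, 0, 0]],
  [255, [0, 0, 0], [0, 0, 0]],
])

```text
clock: 11.5
tool_pos: [0.5835, -0.3093, 0.1758]
eef_rot: [3.14, 0.072, 0.003]
ft_force: [0.5, -0.4, -2.9]
width: 0.0207
grasp_force: 25.0
```

Run:
```python
from h import *; from plant import r
s=r.get_state(); print(s['clock'],s['tool_pos'],s['eef_rot'],xang(s),s['width'],s['ft_force'],s['grasp_force'])
c=r.camera('scene'); im=c['pixels']
P=np.linalg.inv(c['cam_to_world'])@np.r_[s['tool_pos'],1]; u=c['mtx']@P[:3]; u=(u/u[2])[:2]; print('tcp px',u)
x,y=u.astype(int); a=cv2.resize(im[y-45:y+45,x-60:x+60,::-1],(720,540),interpolation=cv2.INTER_CUBIC)
cv2.imwrite('pics/s3.png',a)
```

```text
11.5 [ 0.58352726 -0.30932583  0.17578342] [3.13960688e+00 7.23988015e-02 2.79090987e-03] 2.6420533656434295 0.020665078448186436 [ 0.47430903 -0.39212541 -2.85945863] 24.999764263629913
tcp px [158.12548373 248.20606795]
```

View pics/s3.png

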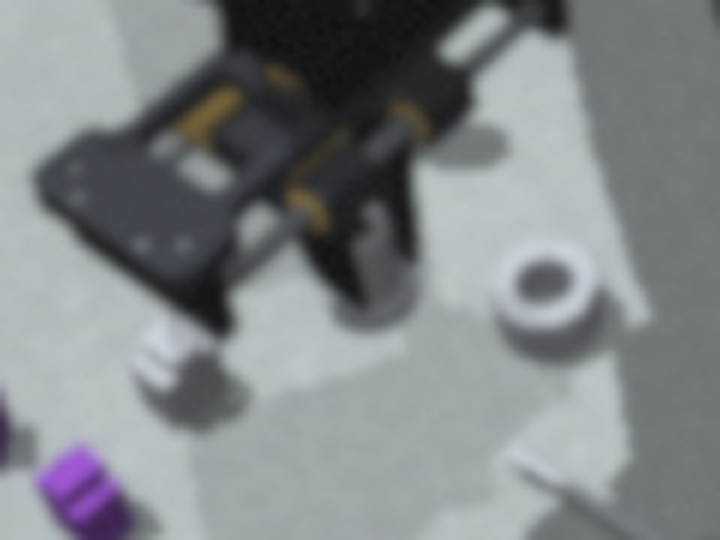

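The bush hangs upright between the fingers, with its flange at crop (375,310). Next I carry it over compartment 5.

Emit:
send_rows([
  [255, [-0.6, -30, 0], [0, 0, 0]],
  [255, [-0.6, -40, 0], [0, 0, 0]],
  [255, [-0.6, -40, 0], [0, 0, 0]],
  [255, [-0.6, -40, 0], [0, 0, 0]],
  [255, [-0.6, -40, 0], [0, 0, 0]],
  [255, [-0.6, -40, 0], [0, 0, 0]],
  [255, [-0.6, -40, 0], [0, 0, 0]],
  [255, [-0.4, -30, 0], [0, 0, 0]],
  [255, [0, -16, 0], [0, 0, 0]],
  [255, [0, 0, 0], [0, 0, 0]],
])

```text
clock: 12.38
tool_pos: [0.5615, 0.0097, 0.1707]
eef_rot: [-3.139, -0.079, 0.01]
ft_force: [0.6, 0.2, -0.9]
width: 0.0208
grasp_force: 25.0
```

Emit:
send_rows([
  [255, [0, 0, 30], [0, 0, 0]],
  [255, [0, 0, 20], [0, 0, 0]],
  [255, [0, 0, 0], [0, 0, 0]],
  [255, [0, 0, 0], [0, 0, 0]],
])

```text
clock: 12.72
tool_pos: [0.5617, 0.0058, 0.1212]
eef_rot: [-3.14, -0.071, 0.011]
ft_force: [0.1, -0.1, -0.5]
width: 0.0209
grasp_force: 25.0
```

Run:
```python
from h import *; from plant import r
s,im,K,T,Tc=wrist(r); np.savez('w3.npz',im=im,K=K,T=T,pos=s['tool_pos'],rot=s['eef_rot'])
print(s['clock'],s['tool_pos'],xang(s),s['ft_force'])
c=np.array([.5605,.0907]); a=np.radians(-87.4); u=np.array([np.cos(a),np.sin(a)])
print('to target',totool(s,[*(c+.085*u),.026]))
# predicted opening outline corners and bush flange (z = tcp-.0166)
o=im.copy(); iv=np.linalg.inv(T)
def pr(p): q=K@(iv@np.r_[p,1])[:3]; return tuple(int(v) for v in (q/q[2])[:2])
for rr in(.04,.131):
  for k in(-22.5,22.5):
    b=a+np.radians(k); cv2.circle(o,pr([c[0]+rr*np.cos(b),c[1]+rr*np.sin(b),.055]),2,(255,0,0),-1)
cv2.circle(o,pr([*(c+.085*u),.055]),2,(0,255,0),-1)
cv2.imwrite('pics/w3.png',cv2.resize(o[100:330,110:410,::-1],(780,598)))
```

```text
12.7167 [0.56170172 0.00576451 0.12121135] 2.598010290725376 [ 0.07037403 -0.08544309 -0.54090232]
to target [ 3.3  0.2 95.2]
```

View pics/w3.png

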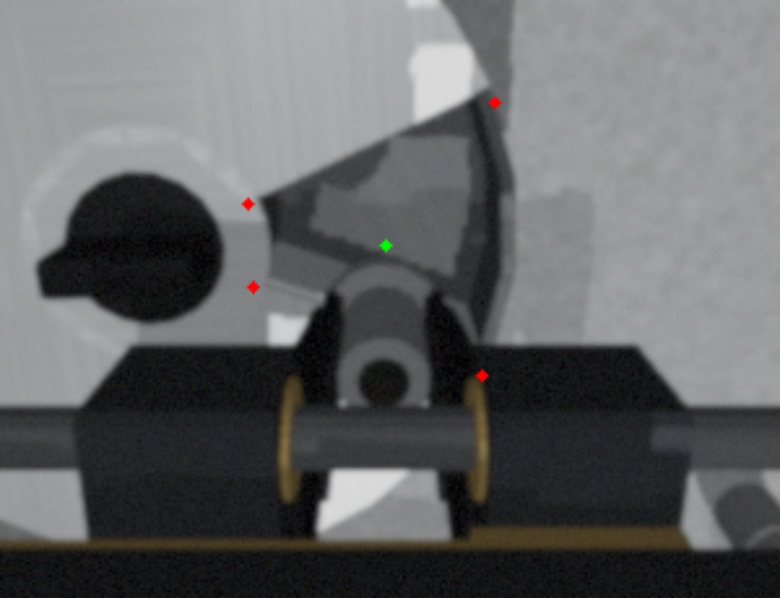

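The projected opening corners (red) lie on the real edges to within a few mm. The bush is centred radially and needs about 4 mm along +x.

Emit:
send_rows([
  [255, [2, 0, 0], [0, 0, 0]],
  [255, [2, 0, 20], [0, 0, 0]],
  [255, [0, 0, 25], [0, 0, 0]],
  [255, [0, 0, 25], [0, 0, 0]],
  [255, [0, 0, 15], [0, 0, 0]],
  [255, [0, 0, 6], [0, 0, 0]],
  [255, [0, 0, 2], [0, 0, 0]],
  [255, [0, 0, 0], [0, 0, 0]],
  [255, [0, 0, 0], [0, 0, 0]],
])

```text
clock: 13.52
tool_pos: [0.5696, 0.0063, 0.0336]
eef_rot: [3.14, 0.072, 0.005]
ft_force: [-0.0, -0.5, -0.8]
width: 0.0207
grasp_force: 25.0
```

Emit:
send_rows([
  [255, [0, 0, 1.5], [0, 0, 0]],
  [255, [0, 0, 0], [0, 0, 0]],
  [255, [0, 0, 0], [0, 0, 0]],
])

```text
clock: 13.77
tool_pos: [0.5686, 0.0065, 0.031]
eef_rot: [3.141, 0.072, 0.002]
ft_force: [-0.1, 0.9, -1.8]
width: 0.0206
grasp_force: 25.0
```

Emit:
send_rows([
  [255, [-2, 0, 3], [0, 0, 0]],
  [255, [-1, 0, 2], [0, 0, 0]],
  [255, [0, 0, 0], [0, 0, 0]],
  [255, [0, 0, 0], [0, 0, 0]],
])

```text
clock: 14.1
tool_pos: [0.5646, 0.0064, 0.0248]
eef_rot: [-3.141, -0.072, 0.001]
ft_force: [-0.4, 0.5, -1.4]
width: 0.0208
grasp_force: 25.0
```

Emit:
send_rows([
  [255, [0, 0, 1], [0, 0, 0]],
  [255, [0, 0, 0], [0, 0, 0]],
  [255, [0, 0, 0], [0, 0, 0]],
])

```text
clock: 14.35
tool_pos: [0.5651, 0.0064, 0.0241]
eef_rot: [3.141, 0.072, -0.0]
ft_force: [0.4, 0.4, -1.7]
width: 0.0206
grasp_force: 25.0
```

Emit:
send_rows([
  [255, [0, 0, 1], [0, 0, 0]],
  [255, [0, 0, 0], [0, 0, 0]],
  [255, [0, 0, 0], [0, 0, 0]],
])

```text
clock: 14.6
tool_pos: [0.565, 0.0064, 0.0231]
eef_rot: [-3.141, -0.072, 0.0]
ft_force: [-0.5, -0.5, -0.8]
width: 0.0211
grasp_force: 25.0
```

Emit:
send_rows([
  [255, [0, 0, 0.7], [0, 0, 0]],
  [255, [0, 0, 0], [0, 0, 0]],
  [255, [0, 0, 0], [0, 0, 0]],
])

```text
clock: 14.85
tool_pos: [0.5652, 0.0064, 0.0226]
eef_rot: [3.141, 0.072, 0.0]
ft_force: [-0.7, 0.2, 0.5]
width: 0.0207
grasp_force: 25.0
```

Emit:
send_rows([
  [255, [0, 0, 0.7], [0, 0, 0]],
  [255, [0, 0, 0], [0, 0, 0]],
  [255, [0, 0, 0], [0, 0, 0]],
])

```text
clock: 15.1
tool_pos: [0.5653, 0.0064, 0.0226]
eef_rot: [3.141, 0.072, 0.0]
ft_force: [-2.3, 0.3, 5.7]
width: 0.0208
grasp_force: 25.0
```

Contact came at the predicted height. Releasing and rising.

Emit:
send_rows([
  [180, [0, 0, 0], [0, 0, 0]],
  [155, [0, 0, 0], [0, 0, 0]],
  [155, [0, 0, 0], [0, 0, 0]],
  [155, [0, 0, 0], [0, 0, 0]],
  [155, [0, 0, -5], [0, 0, 0]],
  [155, [0, 0, -15], [0, 0, 0]],
  [155, [0, 0, -30], [0, 0, 0]],
  [155, [0, 0, -40], [0, 0, 0]],
  [155, [0, 0, -40], [0, 0, 0]],
  [155, [0, 0, 0], [0, 0, 0]],
])

```text
clock: 15.93
tool_pos: [0.5706, 0.006, 0.1622]
eef_rot: [3.139, 0.072, 0.026]
ft_force: [1.6, -0.4, 1.9]
width: 0.0372
grasp_force: 0.0
```

Run:
```python
from h import *; from plant import r
s,im,K,T,Tc=wrist(r); np.savez('w4.npz',im=im,K=K,T=T,pos=s['tool_pos'],rot=s['eef_rot'])
print(s['clock'],s['tool_pos'],xang(s),s['joint_pos'],s['width'])
print('to knob',totool(s,[.5605,.0907,.062]))
cv2.imwrite('pics/w4.png',im[80:330,80:420,::-1])
```

```text
15.9333 [0.57062091 0.0059771  0.16220053] 2.6451005706257265 [-8.36419231e-02 -2.23511624e-02  1.89222468e+00  1.02261394e-04
  1.25513041e+00  1.44097463e+00] 0.03720161751272318
to knob [ -7.8 -85.3  99.9]
```

View pics/w4.png

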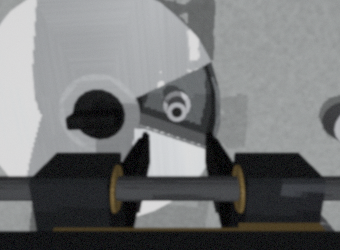

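The bush stands upright in compartment 5, with its bore at crop (177,112) inside the flange ring. Next I go back to the knob.

Emit:
send_rows([
  [100, [-1, -25, 0], [0, 0, 0]],
  [100, [-1, -35, 0], [0, 0, 0]],
  [100, [0, -25, 0], [0, 0, 0]],
  [100, [0, 0, 0], [0, 0, -7]],
  [100, [0, 0, 0], [0, 0, -7]],
  [100, [0, 0, 0], [0, 0, -7]],
  [100, [0, 0, 0], [0, 0, -7]],
  [100, [0, 0, 0], [0, 0, -7]],
  [100, [0, 0, 0], [0, 0, -7]],
  [100, [0, 0, 0], [0, 0, -7]],
])

```text
clock: 16.82
tool_pos: [0.5584, 0.0912, 0.1504]
eef_rot: [-2.823, -1.377, 0.003]
ft_force: [0.6, 0.4, -0.6]
width: 0.0576
grasp_force: 0.0
```

Emit:
send_rows([
  [100, [0, 0, 0], [0, 0, -7]],
  [100, [0, 0, 0], [0, 0, -7]],
  [100, [0, 0, 0], [0, 0, -7]],
  [100, [0, 0, 0], [0, 0, -7]],
  [100, [0, 0, 0], [0, 0, -7]],
  [100, [0, 0, 0], [0, 0, -6]],
  [100, [0, 0, 0], [0, 0, 0]],
  [100, [0, 0, 0], [0, 0, 0]],
  [100, [0, 0, 0], [0, 0, 0]],
])

```text
clock: 17.57
tool_pos: [0.5588, 0.0912, 0.1511]
eef_rot: [-2.172, -2.269, 0.001]
ft_force: [-0.4, -0.4, 0.0]
width: 0.058
grasp_force: 0.0
```

Run:
```python
from h import *; from plant import r
s=r.get_state(); print(s['clock'],s['tool_pos'],xang(s),s['joint_pos'],s['width'])
print('to knob',totool(s,[.5605,.0907,.062]))
```

```text
17.5667 [0.55878864 0.09115592 0.15109508] 92.51311106258059 [ 6.69064443e-02 -1.11353818e-02  1.90052995e+00 -2.41748021e-05
  1.25320606e+00  2.30519659e-02] 0.05799345394104174
to knob [-0.5  1.8 89.1]
```

Emit:
send_rows([
  [100, [-0.5, 1.8, 25], [0, 0, 0]],
  [100, [0, 0, 35], [0, 0, 0]],
  [100, [0, 0, 20], [0, 0, 0]],
  [100, [0, 0, 8], [0, 0, 0]],
  [100, [0, 0, 0], [0, 0, 0]],
  [100, [0, 0, 0], [0, 0, 0]],
  [255, [0, 0, 0], [0, 0, 0]],
  [255, [0, 0, 0], [0, 0, 0]],
  [255, [0, 0, 0], [0, 0, 0]],
  [255, [0, 0, 0], [0, 0, 0]],
], grip_force=40)

```text
clock: 18.4
tool_pos: [0.5618, 0.0908, 0.065]
eef_rot: [2.169, 2.271, 0.003]
ft_force: [0.0, -1.0, -0.1]
width: 0.0365
grasp_force: 0.0
```

Emit:
send_rows([
  [255, [0, 0, 0], [0, 0, 0]],
  [255, [0, 0, 0], [0, 0, 0]],
  [255, [0, 0, 0], [0, 0, 0]],
  [255, [0, 0, 0], [0, 0, 0]],
  [255, [0, 0, 0], [0, 0, 0]],
  [255, [0, 0, 0], [0, 0, 0]],
])

```text
clock: 18.9
tool_pos: [0.5597, 0.0908, 0.0638]
eef_rot: [-2.168, -2.27, 0.004]
ft_force: [-5.1, 0.1, 4.9]
width: 0.0137
grasp_force: 39.8
```

Emit:
send_rows([
  [255, [0, 0, 0], [0, 0, 4]],
  [255, [0, 0, 0], [0, 0, 6]],
  [255, [0, 0, 0], [0, 0, 6]],
  [255, [0, 0, 0], [0, 0, 6]],
  [255, [0, 0, 0], [0, 0, 6]],
  [255, [0, 0, 0], [0, 0, 6]],
  [255, [0, 0, 0], [0, 0, 6]],
  [255, [0, 0, 0], [0, 0, 5]],
  [255, [0, 0, 0], [0, 0, 0]],
  [255, [0, 0, 0], [0, 0, 0]],
])

```text
clock: 19.73
tool_pos: [0.5608, 0.0904, 0.0638]
eef_rot: [2.872, 1.272, -0.001]
ft_force: [-1.7, -2.4, 1.9]
width: 0.0134
grasp_force: 39.9
```

Emit:
send_rows([
  [130, [0, 0, 0], [0, 0, 0]],
  [130, [0, 0, 0], [0, 0, 0]],
  [130, [0, 0, 0], [0, 0, 0]],
  [130, [0, 0, 0], [0, 0, 0]],
  [130, [0, 0, -20], [0, 0, 0]],
  [130, [0, 0, -40], [0, 0, 0]],
  [130, [0, 0, -40], [0, 0, 0]],
  [0, [0, 0, -40], [0, 0, 0]],
  [0, [-18, 10, 0], [0, 0, 0]],
  [0, [-34, 19, 0], [0, 0, 0]],
])

```text
clock: 20.57
tool_pos: [0.5501, 0.0346, 0.2085]
eef_rot: [2.868, 1.275, 0.013]
ft_force: [0.1, -1.1, -0.9]
width: 0.0615
grasp_force: 0.0
```

Emit:
send_rows([
  [0, [-34, 19, 0], [0, 0, 0]],
  [0, [-34, 19, 0], [0, 0, 0]],
  [0, [-34, 19, 0], [0, 0, 0]],
  [0, [-34, 19, 0], [0, 0, 0]],
  [0, [-34, 19, 0], [0, 0, 0]],
  [0, [-34, 19, 0], [0, 0, 0]],
  [0, [-34, 19, 0], [0, 0, 0]],
  [0, [-34, 19, 0], [0, 0, 0]],
  [0, [-34, 19, 0], [0, 0, 0]],
  [0, [-21, 8, 0], [0, 0, 0]],
])

```text
clock: 21.4
tool_pos: [0.4584, -0.3328, 0.2038]
eef_rot: [2.874, 1.265, -0.0]
ft_force: [-0.3, -0.0, 0.5]
width: 0.0949
grasp_force: 0.0
```

Emit:
send_rows([
  [0, [0, 0, 0], [0, 0, 0]],
  [0, [0, 0, 0], [0, 0, 0]],
  [0, [0, 0, 0], [0, 0, 0]],
])

```text
clock: 21.65
tool_pos: [0.4594, -0.3288, 0.2035]
eef_rot: [-2.873, -1.269, -0.001]
ft_force: [0.1, 1.3, -0.1]
width: 0.0953
grasp_force: 0.0
```

Run:
```python
from h import *; from plant import r
s,im,K,T,Tc=wrist(r); np.savez('w5.npz',im=im,K=K,T=T,pos=s['tool_pos'],rot=s['eef_rot'])
print(s['clock'],s['tool_pos'],xang(s),s['joint_pos'])
b=r.camera('top')['pixels']; 
cv2.imwrite('pics/w5.png',np.vstack([cv2.resize(im[90:240,130:400,::-1],(675,375),interpolation=cv2.INTER_CUBIC),cv2.resize(b[120:260,120:540-28,::-1],(675,225))]))
```

```text
21.65 [ 0.45943771 -0.32882119  0.20353131] 47.65419313615009 [-7.16499471e-01 -5.59913800e-02  1.85361761e+00  5.90422282e-04
  1.34438797e+00  2.24415020e-02]
```

View pics/w5.png

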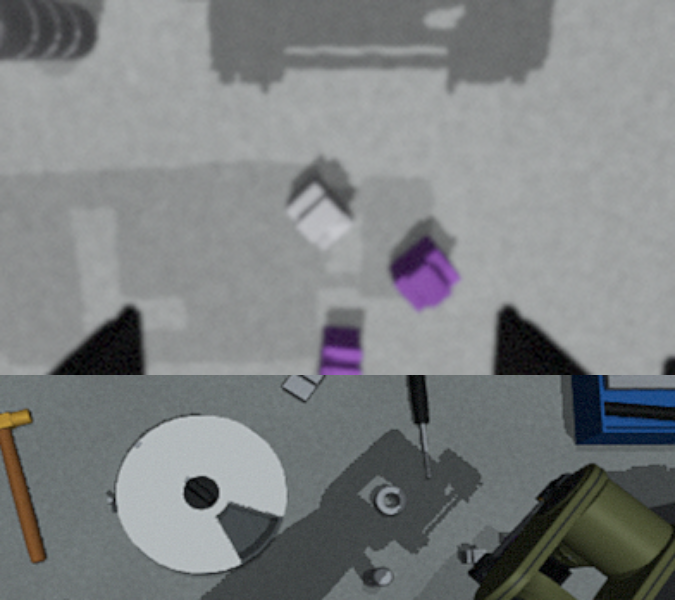

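The upper crop shows the grey stepped insert at (320,216), native (258,176), with its step line running up and to the right. The two purple lookalikes at (425,272) and (342,350) are not meant. The lower crop shows the cover open at (247,530), towards -132°, which is compartment 6.

Run:
```python
from h import *
d=np.load('w5.npz'); im,K,T=d['im'],d['K'],d['T']; s={'tool_pos':d['pos'],'eef_rot':d['rot']}
Rw=R.from_rotvec(d['rot']).as_matrix()
def tl(px,z): return (Rw.T@(onz(px,K,T,z)-d['pos'])*1000)[:2].round(1)
g=cv2.cvtColor(im,cv2.COLOR_RGB2GRAY)
print(g[160:194:2,240:278:2])
for th in(178,185,192):
    c,a,rc,q=blob(im,(258,176),18,lambda h:(h[...,2]>th)&(h[...,1]<60)); 
    h=cv2.convexHull(q); rc=cv2.minAreaRect(h); bx=cv2.boxPoints(rc)
    print(th,c.round(1),a,np.round(rc[0],1),np.round(rc[1],1),round(rc[2],1)); print([tl(p,.038).tolist() for p in bx], tl(rc[0],.038))
for c0 in((300,199),(267,230)):
    c,a,rc,q=blob(im,c0,20,lambda h:(h[...,1]>80)&(h[...,0]>125)&(h[...,0]<160)); print('purple',c,a,tl(c,.03))
c0=np.load('c0.npz'); tt=(c0['tmtx'],c0['tcam_to_world']); ss=(c0['smtx'],c0['scam_to_world'])
p,e=tri([ray((258,176),K,T),ray(np.array((190,391))*2/3,*ss),ray(np.array((595,347))*2/3,*tt)]); print('3view',p.round(4),np.round(e,4))
```

```text
[[146 145 146 143 128  94  85  74  74  90 111 109 111 110 119 152 164 164
  159]
 [144 143 142 129  99  88  75  75  83  75  96 105 106 107 116 148 162 158
  151]
 [142 143 143 120  87  71  82 132 151 102  75  93  99 103 105 118 145 150
  150]
 [143 144 144 111  74  84 141 173 178 148  83  67  81  88  85  93 123 144
  149]
 [145 145 137  93  88 143 175 179 171 138 103  71  73  84  86  95 134 147
  148]
 [146 145 125  94 149 177 178 170 140 143 163 125  74  76  86 119 143 149
  151]
 [148 146 131 155 179 180 166 132 147 178 185 169 121  73  85 133 146 147
  146]
 [145 147 155 182 182 163 126 148 180 184 183 183 170 119  82 113 146 150
  147]
 [146 148 153 171 168 128 153 182 185 184 185 184 183 169 139 116 149 157
  147]
 [146 147 145 149 151 160 184 185 185 184 187 185 183 179 173 155 160 162
  147]
 [144 146 143 146 157 182 189 187 185 188 188 190 193 193 193 176 166 157
  150]
 [144 147 145 145 149 170 186 188 186 186 187 194 198 195 183 169 162 154
  147]
 [147 148 146 148 143 149 170 187 186 179 179 191 193 177 169 167 165 155
  146]
 [148 148 151 149 146 146 149 172 177 179 183 183 174 163 165 166 166 158
  150]
 [143 147 146 148 148 146 146 150 157 176 179 166 166 164 163 166 167 163
  154]
 [143 145 150 151 148 148 150 149 147 157 157 159 165 165 164 166 164 161
  150]
 [148 146 151 151 147 150 149 146 145 150 150 156 162 163 162 165 166 161
  150]]Traceback (most recent call last):
  File "<stdin>", line 9, in <module>
cv2.error: OpenCV(4.12.0) /io/opencv/modules/imgproc/src/convhull.cpp:143: error: (-215:Assertion failed) total >= 0 && (depth == CV_32F || depth == CV_32S) in function 'convexHull'
```

```bash
sed -i 's/rc\[2\]),q+o/rc[2]),(q+o).astype(np.float32)/' h.py
python3 - <<'E'
from h import *
d=np.load('w5.npz'); im,K,T=d['im'],d['K'],d['T']
Rw=R.from_rotvec(d['rot']).as_matrix()
def tl(px,z): return (Rw.T@(onz(px,K,T,z)-d['pos'])*1000)[:2].round(1)
m=(cv2.cvtColor(im,cv2.COLOR_RGB2GRAY)>170).astype(np.uint8); w=np.zeros_like(m); w[158:194,240:276]=1
m=cv2.morphologyEx(m*w,cv2.MORPH_CLOSE,np.ones((5,5),np.uint8))
n,l,st,ce=cv2.connectedComponentsWithStats(m); i=1+np.argmax(st[1:,4]); q=np.argwhere(l==i)[:,::-1].astype(np.float32)
P=np.array([tl(p,.038) for p in q],np.float32); rc=cv2.minAreaRect(P); print(st[i,4],'tool xy mm: centre,size,ang',np.round(rc[0],1),np.round(rc[1],1),rc[2],cv2.boxPoints(rc).round(1).tolist())
for c0 in((300,199),(267,230)):
    c,a,_,q=blob(im,c0,20,lambda h:(h[...,1]>80)&(h[...,0]>125)&(h[...,0]<160)); print('purple',c,a,tl(c,.03))
c0=np.load('c0.npz'); tt=(c0['tmtx'],c0['tcam_to_world']); ss=(c0['smtx'],c0['scam_to_world'])
p,e=tri([ray((258,176),K,T),ray(np.array((190,391))*2/3,*ss),ray(np.array((595,347))*2/3,*tt)]); print('3view',p.round(4),np.round(e,4))
E
```

```text
319 tool xy mm: centre,size,ang [-4.1 -0.2] [21.1 30.1] 45.0 [[-22.100000381469727, 2.9000000953674316], [-0.8999999761581421, -18.299999237060547], [14.0, -3.4000000953674316], [-7.199999809265137, 17.799999237060547]]
purple [299.25155925 199.52182952] 481 [-35.4  55.8]
purple [265.72208437 235.04466501] 403 [-87.2  11.3]
3view [ 0.459  -0.3303  0.0382] [0.0003 0.0012 0.0015]
```

The insert measures 21 x 30 mm, centred at tool (-4,0) mm and turned 45°. I shift, turn -45° and descend.

Emit:
send_rows([
  [80, [-4.1, 0, 0], [0, 0, 0]],
  [80, [0, 0, 0], [0, 0, -6]],
  [80, [0, 0, 0], [0, 0, -7]],
  [80, [0, 0, 0], [0, 0, -7]],
  [80, [0, 0, 0], [0, 0, -7]],
  [80, [0, 0, 0], [0, 0, -7]],
  [80, [0, 0, 0], [0, 0, -7]],
  [80, [0, 0, 0], [0, 0, -4]],
  [80, [0, 0, 0], [0, 0, 0]],
  [80, [0, 0, 0], [0, 0, 0]],
], grip_force=30)

```text
clock: 22.58
tool_pos: [0.4568, -0.3319, 0.2038]
eef_rot: [2.17, 2.271, -0.0]
ft_force: [0.0, -0.3, -0.5]
width: 0.0654
grasp_force: 0.0
```

Emit:
send_rows([
  [80, [0, 0, 30], [0, 0, 0]],
  [80, [0, 0, 38], [0, 0, 0]],
  [80, [0, 0, 38], [0, 0, 0]],
  [80, [0, 0, 38], [0, 0, 0]],
  [80, [0, 0, 25], [0, 0, 0]],
  [80, [0, 0, 14], [0, 0, 0]],
  [80, [0, 0, 6], [0, 0, 0]],
  [80, [0, 0, 0], [0, 0, 0]],
  [80, [0, 0, 0], [0, 0, 0]],
])

```text
clock: 23.33
tool_pos: [0.4571, -0.3328, 0.0156]
eef_rot: [2.169, 2.271, 0.0]
ft_force: [0.2, -0.4, 0.6]
width: 0.065
grasp_force: 0.0
```

Emit:
send_rows([
  [255, [0, 0, 0], [0, 0, 0]],
  [255, [0, 0, 0], [0, 0, 0]],
  [255, [0, 0, 0], [0, 0, 0]],
  [255, [0, 0, 0], [0, 0, 0]],
  [255, [0, 0, 0], [0, 0, 0]],
  [255, [0, 0, 0], [0, 0, 0]],
  [255, [0, 0, 0], [0, 0, 0]],
  [255, [0, 0, 0], [0, 0, 0]],
  [255, [0, 0, 0], [0, 0, 0]],
  [255, [0, 0, 0], [0, 0, 0]],
])

```text
clock: 24.17
tool_pos: [0.4566, -0.3325, 0.0148]
eef_rot: [2.17, 2.272, 0.0]
ft_force: [0.9, 0.6, 0.3]
width: 0.0219
grasp_force: 29.8
```

Emit:
send_rows([
  [255, [0, 0, -5], [0, 0, 0]],
  [255, [0, 0, -20], [0, 0, 0]],
  [255, [0, 0, -35], [0, 0, 0]],
  [255, [0, 0, -40], [0, 0, 0]],
  [255, [0, 0, -40], [0, 0, 0]],
  [255, [0, 0, -20], [0, 0, 0]],
  [255, [20, 3.5, 0], [0, 0, 0]],
  [255, [39, 7, 0], [0, 0, 0]],
  [255, [39, 7, 0], [0, 0, 0]],
  [255, [39, 7, 0], [0, 0, 0]],
])

```text
clock: 25.0
tool_pos: [0.4741, -0.1932, 0.1745]
eef_rot: [-2.171, -2.27, 0.0]
ft_force: [0.2, 0.3, -1.7]
width: 0.0216
grasp_force: 29.8
```

Emit:
send_rows([
  [255, [39, 7, 0], [0, 0, 0]],
  [255, [39, 7, 0], [0, 0, 0]],
  [255, [39, 7, 0], [0, 0, 0]],
  [255, [39, 7, 0], [0, 0, 0]],
  [255, [39, 7, 0], [0, 0, 0]],
  [255, [26, 3.5, 0], [0, 0, 0]],
  [255, [0, 0, 0], [0, 0, -6]],
  [255, [0, 0, 0], [0, 0, -7]],
  [255, [0, 0, 0], [0, 0, -7]],
  [255, [0, 0, 0], [0, 0, -7]],
])

```text
clock: 25.83
tool_pos: [0.5023, 0.0285, 0.1742]
eef_rot: [-1.569, -2.72, 0.001]
ft_force: [-0.2, 0.4, -1.4]
width: 0.0219
grasp_force: 29.8
```

Emit:
send_rows([
  [255, [0, 0, 0], [0, 0, -7]],
  [255, [0, 0, 0], [0, 0, -7]],
  [255, [0, 0, 20], [0, 0, -4]],
  [255, [0, 0, 30], [0, 0, 0]],
  [255, [0, 0, 0], [0, 0, 0]],
  [255, [0, 0, 0], [0, 0, 0]],
  [255, [0, 0, 0], [0, 0, 0]],
  [255, [0, 0, 0], [0, 0, 0]],
])

```text
clock: 26.5
tool_pos: [0.5041, 0.028, 0.1266]
eef_rot: [1.134, 2.927, 0.001]
ft_force: [-0.2, -0.6, -1.8]
width: 0.0218
grasp_force: 29.8
```

Run:
```python
from h import *; from plant import r
s,im,K,T,Tc=wrist(r)
print(s['clock'],s['tool_pos'],xang(s),s['ft_force'],s['width'],s['joint_pos'])
c=np.array([.5605,.0907]); a=np.radians(-132.4); u=np.array([np.cos(a),np.sin(a)])
print('to target',totool(s,[*(c+.085*u),.026]))
o=im.copy(); iv=np.linalg.inv(T)
def pr(p): q=K@(iv@np.r_[p,1])[:3]; return tuple(int(v) for v in (q/q[2])[:2])
for rr in(.04,.131):
  for k in(-22.5,22.5):
    b=a+np.radians(k); cv2.circle(o,pr([c[0]+rr*np.cos(b),c[1]+rr*np.sin(b),.055]),2,(255,0,0),-1)
cv2.imwrite('pics/w6.png',cv2.resize(o[80:310,110:410,::-1],(780,598)))
```

```text
26.5 [0.50407611 0.02796292 0.12664856] 137.63229547681115 [-0.20168962 -0.55996568 -1.81671141] 0.02183946321438833 [-5.09269661e-02 -1.30581002e-01  2.05650434e+00 -4.88205283e-05
  1.21291360e+00 -8.82252164e-01]
to target [  0.9  -0.8 100.6]
```

View pics/w6.png

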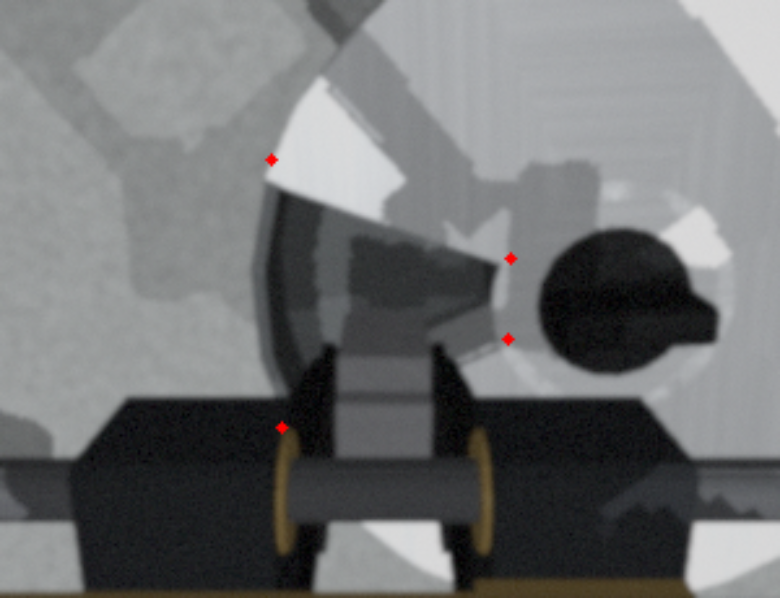

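The opening lies under the insert, with its edges at (265,180)-(497,265) and (455,362)-(495,343) within a few mm of prediction. The clearance either side is about 15 mm, so I descend.

Emit:
send_rows([
  [255, [-1, -0.8, 0], [0, 0, 0]],
  [255, [0, 0, 20], [0, 0, 0]],
  [255, [0, 0, 25], [0, 0, 0]],
  [255, [0, 0, 25], [0, 0, 0]],
  [255, [0, 0, 15], [0, 0, 0]],
  [255, [0, 0, 8], [0, 0, 0]],
  [255, [0, 0, 4], [0, 0, 0]],
  [255, [0, 0, 0], [0, 0, 0]],
  [255, [0, 0, 0], [0, 0, 0]],
  [255, [0, 0, 0], [0, 0, 0]],
])

```text
clock: 27.38
tool_pos: [0.5045, 0.0267, 0.0294]
eef_rot: [1.134, 2.927, 0.001]
ft_force: [0.2, -0.1, -1.5]
width: 0.022
grasp_force: 29.8
```

Emit:
send_rows([
  [255, [0, 0, 1.5], [0, 0, 0]],
  [255, [0, 0, 0], [0, 0, 0]],
  [255, [0, 0, 0], [0, 0, 0]],
  [255, [0, 0, 0], [0, 0, 0]],
])

```text
clock: 27.72
tool_pos: [0.5033, 0.0268, 0.0265]
eef_rot: [1.135, 2.929, 0.0]
ft_force: [1.0, -0.3, -2.9]
width: 0.0218
grasp_force: 29.8
```

Emit:
send_rows([
  [255, [0, 0, 2], [0, 0, 0]],
  [255, [0, 0, 2], [0, 0, 0]],
  [255, [0, 0, 0], [0, 0, 0]],
  [255, [0, 0, 0], [0, 0, 0]],
])

```text
clock: 28.05
tool_pos: [0.5029, 0.0268, 0.0219]
eef_rot: [-1.135, -2.929, 0.0]
ft_force: [0.5, 0.0, -2.5]
width: 0.0219
grasp_force: 29.8
```

Emit:
send_rows([
  [255, [0, 0, 0.8], [0, 0, 0]],
  [255, [0, 0, 0], [0, 0, 0]],
  [255, [0, 0, 0], [0, 0, 0]],
])

```text
clock: 28.3
tool_pos: [0.5031, 0.0268, 0.0214]
eef_rot: [-1.135, -2.929, 0.0]
ft_force: [0.4, -0.1, -2.2]
width: 0.0219
grasp_force: 29.8
```

Emit:
send_rows([
  [255, [0, 0, 0.7], [0, 0, 0]],
  [255, [0, 0, 0], [0, 0, 0]],
  [255, [0, 0, 0], [0, 0, 0]],
])

```text
clock: 28.55
tool_pos: [0.5033, 0.0268, 0.0208]
eef_rot: [1.135, 2.929, 0.0]
ft_force: [-0.3, -0.1, -1.7]
width: 0.022
grasp_force: 29.8
```

Emit:
send_rows([
  [255, [0, 0, 0.6], [0, 0, 0]],
  [255, [0, 0, 0], [0, 0, 0]],
  [255, [0, 0, 0], [0, 0, 0]],
])

```text
clock: 28.8
tool_pos: [0.5034, 0.0268, 0.0208]
eef_rot: [1.135, 2.929, -0.0]
ft_force: [-2.8, -0.1, 5.2]
width: 0.022
grasp_force: 29.8
```

Emit:
send_rows([
  [255, [0, 0, 0.5], [0, 0, 0]],
  [255, [0, 0, 0], [0, 0, 0]],
  [255, [0, 0, 0], [0, 0, 0]],
])

```text
clock: 29.05
tool_pos: [0.5033, 0.0267, 0.0208]
eef_rot: [-1.135, -2.929, 0.0]
ft_force: [-5.3, -0.2, 8.1]
width: 0.0218
grasp_force: 29.8
```

Emit:
send_rows([
  [255, [0, 0, -0.5], [0, 0, 0]],
  [180, [0, 0, 0], [0, 0, 0]],
  [155, [0, 0, 0], [0, 0, 0]],
  [155, [0, 0, 0], [0, 0, 0]],
  [155, [0, 0, 0], [0, 0, 0]],
  [155, [0, 0, -5], [0, 0, 0]],
  [155, [0, 0, -15], [0, 0, 0]],
  [155, [0, 0, -30], [0, 0, 0]],
  [155, [0, 0, -40], [0, 0, 0]],
  [155, [0, 0, -40], [0, 0, 0]],
])

```text
clock: 29.88
tool_pos: [0.502, 0.0268, 0.1507]
eef_rot: [-1.134, -2.927, 0.001]
ft_force: [2.1, -0.3, 1.2]
width: 0.0377
grasp_force: 0.0
```

Emit:
send_rows([
  [155, [0, 0, -30], [0, 0, 0]],
  [100, [0, 0, -20], [0, 0, 0]],
  [100, [0, 0, 0], [0, 0, 0]],
  [100, [0, 0, 0], [0, 0, 0]],
  [100, [0, 0, 0], [0, 0, 0]],
])

```text
clock: 30.3
tool_pos: [0.5023, 0.0268, 0.1986]
eef_rot: [-1.134, -2.927, 0.001]
ft_force: [0.3, 0.4, 0.1]
width: 0.0558
grasp_force: 0.0
```

Run:
```python
from h import *; from plant import r
s,im,K,T,Tc=wrist(r); np.savez('w7.npz',im=im,K=K,T=T,pos=s['tool_pos'],rot=s['eef_rot'])
print(s['clock'],s['tool_pos'],xang(s),s['width'],s['ft_force'])
iv=np.linalg.inv(T); q=K@(iv@np.r_[.5033,.0268,.048,1])[:3]; u=(q/q[2])[:2]; print('insert top predicted px',u)
x,y=u.astype(int); g=cv2.cvtColor(im,cv2.COLOR_RGB2GRAY); print(g[y-24:y+25:3,x-30:x+31:3])
```

```text
30.3 [0.50234939 0.02681276 0.19864767] 137.6404891914705 0.05578715948203962 [0.27686619 0.38477819 0.12177376]
insert top predicted px [256.64948348 177.87039559]
[[ 64  45  56  56  53  89  96 102 109 148 187 206 211 212 210 194 137 133
  137 140 158]
 [ 51  51  52  54  56  92  92  94  93  96  98 112 156 193 208 199 141 136
  139 139 161]
 [ 45  51  53  57  72  88  96  90  88  87  86  85  85  93 121 162 155 134
  136 140 163]
 [ 39  50  53  57  71  93  91  91  83  80  77  77  76  76  58  63  84 103
  120 133 152]
 [ 42  55  51  50  85  92  90  90 154 159 156 154 163 150  68  54  79  90
  100  93 112]
 [ 34  49  53  52  83  90  88  94 157 166 138 123 142 139  63  52  59  63
   62  63  78]
 [ 28  51  54  52  72  91  93  93 126 125  93  88  98  89  57  43  48  48
   54  52  54]
 [ 27  53  52  57  76  98  97  95 158 160 107 103 114 101  57  52  51  58
   57  59  55]
 [ 25  53  64  72  84 106 109 105 157 154 106 104 102 100  54  56  56  56
   66  71  61]
 [ 29  57  68  69  83 105 106 106 157 153  98 102 104  99  69  66  65  71
   72  70  67]
 [ 38  57  69  68  80 102 102 105 169 170 133 116 114  98  71  74  70  68
   63  61  62]
 [ 36  54  67  69  80 103 105 104 167 176 144 122 126 100  69  67  59  57
   66  84  92]
 [ 46  49  68  67  74 103 106 105 104 107 103 102 103  79  56  53  64  85
   90  88  89]
 [ 52  31  64  69  65  98 105 106 103 105 104 103  91  62  71  87  89  91
   91  91  93]
 [ 58  33  50  68  67  87 101 102 104  97  94  94 100  89  87  91  93  92
   94 110 136]
 [ 77  37  42  66  68  76  96  93  89  89 103 110  94  89  92  91  99 112
  130 148 166]
 [ 96  37  37  67  68  60  85  96 105 111 111 103  90  92 100 125 141 152
  167 171 173]]
```

```bash
python3 -c "
from plant import r
print(r.sign_off())"
```

```text
the job is handed in; nothing more can be done
None
```

The job is handed in at about 30 s of the 72 s allowed: the bush stands upright in compartment 5, the insert in compartment 6, and the cover is left open at 6. Both were lowered until they touched the floor before I let go. I had used all 10 picture views by then, so the insert's final placing was checked only from wrist-camera pixel values.

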